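# Lock the enclosure's sprung panel with its quarter-turn fastener

### The arm

A 7-joint arm with a two-finger parallel gripper is mounted at the origin on a cart in front of the work surface, level with it; the furniture and walls round the work are solid. World frame = base frame: x ahead of the robot, y to its left, z up, the work surface at z = 0. Lengths are in m, angles in rad, forces in N, time in s.
With the tool pointing down it reaches from about 0.4 to 0.85 m from the base axis. Payload 4.5 kg.
Tool frame: the origin (TCP) lies midway between the tips of the shut fingers; the grasp point (between the pads) lies 19 mm behind it; z points along the fingers, y is the line along which they close (so a half turn about z gives the same grasp; the last joint's range is limited). The gripper opens to 88 mm and grips with 3 to 60 N. Pads are 18 mm wide; open, the fingers measure 123 mm over their backs; the gripper's body (75 mm by 187 mm) begins 45 mm behind the grasp point.
Start: joints at [1.232, 0.689, -0.195, 1.565, 0.157, 0.902, -0.215], TCP at [0.228, -0.582, 0.204] pointing down, gripper open.
Joint ranges: [-3.01, 3.01], [-0.46, 2.08], [-1.47, 1.51], [0.13, 2.56], [-1, 4.14], [0.04, 2.09], [-2.66, 2.66]. Speed limits (rad/s): [2.57, 2.57, 3.14, 3.14, 3.14, 3.14, 3.14].

### API

Orientations are given as a unit quaternion [x, y, z, w].
In Python, from plant import get_state, viewer, workorder gives the robot as it stands. The module is installed in compiled form; this text tells all that it offers.
- The arm moves only by the tool step_arm, never from a script. Its argument "motion" is a list of rows, each an object of numbers: "wx", "wy", "wz": the turn, a rotation vector about the tool's x, y, z each as a share of 180 degrees, from -1 to 1; "dx", "dy", "dz": the shift along the tool's x, y, z each as a share of 8 cm, from -1 to 1; "claw": the finger opening in mm, from 0 to 88.1. A call has 1 to 8 rows; each row is the pose to reach, as a shift and turn from the pose commanded when the call began, along the tool's axes at that moment, turning the shorter way round; what a row does not reach only later rows make up. A row lasts 1/10 s, in which the tool goes at most 50 mm and 8.59 degrees, less where a joint would pass 70% of its speed; a pose out of reach is approached as far as the arm can. A call with a number of a shift or a turn outside -1 to 1 is refused whole. A call with a gripper value outside its range is refused whole. The fingers move at their own pace and stop on an object; "force" is the grip in N (left out, the last holds). Time passes only in rows, so rows that repeat a pose let the fingers close. It gives the time, the measured TCP pose, the force, the opening and the grip force at its end, in the units of the state.
- get_state(): the state, without advancing time (a new reading comes with each control period).
- viewer.snapshot(name): name is "side" or "top"; returns (picture, depth): 400x640x3 uint8, red, green, blue; 400x640 float32, m along the optical axis (not along the pixel's ray), 0 where there is no reading.
- viewer.calibration(name): a dict with "vfov" (degrees; the focal length in pixels is half the picture's height over the tangent of half this angle, whatever the lens; pixels are square), "cx", "cy" (the principal point, pixels), "dist_coeffs" ([k1, k2, p1, p2, k3] as OpenCV has them; the pictures are not rectified), "extrinsics" (4x4, takes a point from camera to world coordinates). Camera axes: x right, y down, z forward; pixel columns grow to the right and rows downward; lengths in m; the calibration is good to about 2 mm. A picture is of the moment at which its call begins. calibration takes no time and is no camera call.
- workorder.finish_job(): hands the job in; it is judged then, once.
The state is a dict: "clock": time; "q": joint angles; "qd": joint speeds; "joint_torque": joint torques, N m; "tool_pos": TCP position; "eef_rot": TCP orientation; "contact_force": force on the tool from outside, world axes, zero at the start; "moment": the same for the moment, N m; "opening": opening from 0.0 (shut) to 1.0 (fully open); "finger_force": force on a finger pad.
Only numpy, scipy, OpenCV 4.12 (cv2) and the standard library are available. Lean on these libraries where they do the work, as an engineer would, in place of code of your own. Each camera call takes 0.05 s, during which the arm holds its last target. There are 200 camera calls.

### The job

The access panel of the grey enclosure on the workbench stands ajar on its spring. Set a fingertip in the slot of the big round quarter-turn fastener, press the panel down shut, and turn the fastener clockwise (seen from above) all the way to its stop, so that the panel stays locked shut when you let go. Nothing is to be picked up: do not raise the panel, and leave the tools and the pin lying round the enclosure where they are.

Things in the scene. Friction and masses are not known exactly. Their poses are not given: they have to be found in the camera images.
- enclosure: grey metal control enclosure on rubber feet on the bench, fixed, will not slide; tub 230 x 180 x 62 mm (x, y, z). Origin at the centre of its underside, at bench level; -x side is the front (free edge of the panel), +x side carries the panel's hinge, z up. Three blanked cable glands stand 14 mm out of its +y side.
- panel (a joint): angle of the white access panel (234 x 188 x 8 mm) on the enclosure, rad: 0 shut, positive raised at the front. A spring lifts it to about 0.1 (15 mm up at the fastener); holding it shut takes about 7 N down at the fastener. It must be pressed below about 0.03 for the fastener's hidden tongue to pass under its keeper; else the turn is blocked at about 0.8 rad. Locked it rests below 0.015.
- cam (a joint): turn of the quarter-turn fastener, rad: 0 unlocked, pi/2 (hard stop) locked, growing clockwise seen from above. It starts between 0 and about 0.55 and stays where it is left; friction resists with about 0.2 N m (6 N pushed at 35 mm from the axis). Over the last part of the turn the keeper's ramp draws the panel down.
- slot (a point): centre of the fastener's slot floor, on the turning axis; 40 mm in front (-x) of the enclosure's origin, 75 mm above the bench with the panel shut (15 mm higher ajar). The slot crosses a black dial 112 mm across: 44 mm wide between upright walls, 20 mm deep, 114 mm long, open at the top. It runs along this point's x axis, which turns with the dial; z is up along the turning axis.
- slot_end (a point): point on the slot floor 35 mm from the turning axis, towards the yellow-marked end of the slot: unlocked this end points to the enclosure's -y side (red dot on the ring), locked to its front, -x (green dot). A fingertip here pushes the slot's wall sideways round the axis; as the slot has play, it must go on until the dial meets its stop.
- ring (a point): centre of the aluminium ring round the dial, at the level of its rim: 114 mm inside, 132 mm outside diameter, 22 mm high, fixed to the panel. The dial's top stands 1 mm above the rim, so the slot is closed at both ends by the ring.
- panel_front (a point): middle of the panel's front edge, on its top face: 118 mm in front of the enclosure's origin, 72 mm above the bench when shut
- screwdriver: bystander: screwdriver with orange handle, 166 mm long, 19 mm thick, lying loose on the bench behind the enclosure; origin at the centre of its underside, long axis y
- spanner: bystander: open-ended steel spanner, 134 x 27 x 5 mm, lying loose behind the enclosure; origin at the centre of its underside, long axis y
- dowel: bystander: light grey dowel pin, 46 mm long, 13 mm thick, lying loose in front of the enclosure; origin at the centre of its underside, long axis y
- hex_key: bystander: black hex key, 80 x 26 x 5 mm, lying loose in front of the enclosure; origin at the centre of its underside, long leg along y

How it is judged:
By the outcome, as a careful person would: the job done as asked, in the order asked, and still so for the second after the job is handed in, with the robot touching nothing.
It also fails if it takes over 35 s, if anything falls off the work surface, if the arm or the gripper's body presses on something with over 40 N, if the wrist force passes 120 N, or if a joint passes its speed limit or range.

## Working session

There is one attempt and no reset: what is moved stays moved. The work goes in short steps, Python scripts to look and compute and a tool call to move; the robot and the scene stay as the last step left them, time stands still between calls to the robot, and variables do not carry over. Pictures are saved under pics/ and viewed, at most 10 in all, crops included, and the job is handed in when it is done.

Besides the shell and the picture viewer there is one more tool, called after ">>>" as name(argument=value, ...) on one line, values as JSON. step_arm: Moves the arm, as the interface text tells. Shift numbers are shares of 8 cm and turn numbers shares of 180 degrees, none past 1 either way. Its arguments: {"type":"object","properties":{"motion":{"type":"array","items":{"type":"object","properties":{"wx":{"type":"number","minimum":-1,"maximum":1},"wy":{"type":"number","minimum":-1,"maximum":1},"wz":{"type":"number","minimum":-1,"maximum":1},"dx":{"type":"number","minimum":-1,"maximum":1},"dy":{"type":"number","minimum":-1,"maximum":1},"dz":{"type":"number","minimum":-1,"maximum":1},"claw":{"type":"number"}}}},"force":{"type":"number"}},"required":["motion"]}

```bash
mkdir -p pics; python3 - <<'E'
from plant import get_state, viewer
import cv2, numpy as np
s=get_state(); print(s)
for n in ("top","side"):
    p,d=viewer.snapshot(n); c=viewer.calibration(n); print(n,c)
    cv2.imwrite(f"pics/{n}0.png",p[:,:,::-1]); np.savez(f"{n}0.npz",p=p,d=d)
E
```

```text
{'clock': 0.0, 'q': array([ 1.23179977,  0.68998179, -0.1945302 ,  1.56632323,  0.15733296,
        0.90248973, -0.21511627]), 'qd': array([ 0.00017216, -0.00138178, -0.00252822, -0.00161333,  0.00016208,
       -0.0008342 ,  0.00135659]), 'joint_torque': array([-7.07651861e-05, -5.27564013e+01, -1.26668774e+00, -1.53424126e+01,
       -5.26508654e-02,  6.74551120e-03,  1.55863781e-04]), 'tool_pos': array([ 0.22734093, -0.58145552,  0.20341742]), 'eef_rot': array([ 9.82668549e-01,  1.85369110e-01, -2.37873108e-04, -8.71053434e-04]), 'contact_force': array([-1.10940699, -0.0915572 , -1.1583168 ]), 'moment': array([-0.00196159, -0.03244235, -0.01740009]), 'finger_force': 0.0, 'opening': 1.005711333709268}
top {'vfov': 45.395524780536086, 'cx': 317.66071067561654, 'cy': 198.42697444776684, 'dist_coeffs': array([0.01631766, 0.        , 0.        , 0.        , 0.        ]), 'extrinsics': array([[ 0.00820935, -0.99618883,  0.08683565,  0.4652464 ],
       [-0.99945937, -0.00540946,  0.0324299 ,  0.21015832],
       [-0.03183657, -0.08705493, -0.99569467,  0.92627799],
       [ 0.        ,  0.        ,  0.        ,  1.        ]])}
side {'vfov': 52.05773129764239, 'cx': 323.5783474855407, 'cy': 197.75451809357477, 'dist_coeffs': array([0.03740061, 0.        , 0.        , 0.        , 0.        ]), 'extrinsics': array([[ 0.89989298, -0.29860153,  0.31785177,  0.26647483],
       [-0.43591692, -0.63760531,  0.63516605, -0.2992717 ],
       [ 0.01300242, -0.71013844, -0.703942  ,  0.68181732],
       [ 0.        ,  0.        ,  0.        ,  1.        ]])}
```

View pics/top0.png

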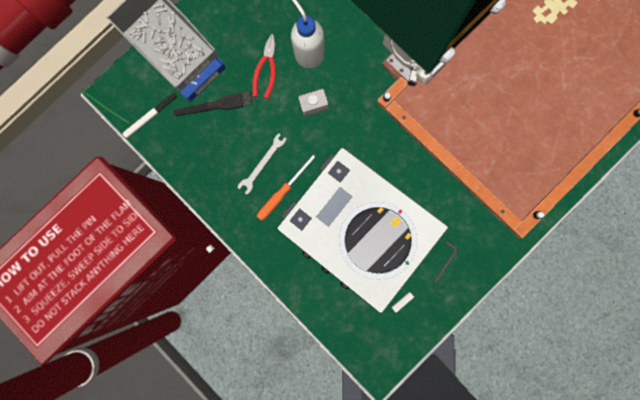

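View pics/side0.png

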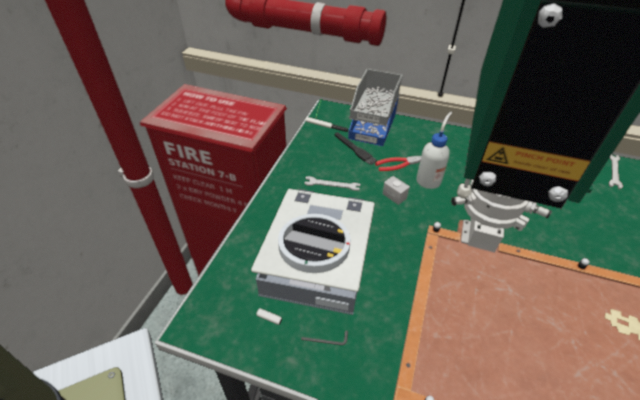

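The enclosure's dial is at about (378,240) in the top view and (316,240) in the side view, and its front faces image lower right, at a yaw of roughly 50°. I'll measure next.

```bash
cat > h.py <<'E'
import numpy as np, cv2
from plant import viewer
def cam(n,c=None):
    c=viewer.calibration(n); f=200/np.tan(np.radians(c["vfov"]/2))
    return np.array([[f,0,c["cx"]],[0,f,c["cy"]],[0,0,1]]),c["dist_coeffs"],c["extrinsics"]
def ray(n,uv,z):
    K,D,E=cam(n); u=cv2.undistortPoints(np.float32(uv).reshape(-1,1,2),K,D)[:,0]
    d=np.c_[u,np.ones(len(u))]@E[:3,:3].T; o=E[:3,3]
    return o+d*((z-o[2])/d[:,2])[:,None]
def cloud(n,d):
    K,D,E=cam(n); v,u=np.mgrid[0:400,0:640]
    x=cv2.undistortPoints(np.float32(np.c_[u.ravel(),v.ravel()]).reshape(-1,1,2),K,D)[:,0]
    P=np.c_[x,np.ones(len(x))]*d.reshape(-1,1)
    return (P@E[:3,:3].T+E[:3,3]).reshape(400,640,3)
E
python3 - <<'E'
from h import *
a=np.load("top0.npz"); p,d=a["p"],a["d"]; P=cloud("top",d)
for uv in [(378,240),(300,190),(355,170),(300,225),(430,225),(380,300),(420,330),(360,225),(375,265),(345,250),(412,237)]:
    print(uv,P[uv[1],uv[0]].round(4),p[uv[1],uv[0]])
w=((p.min(2)>190)&(P[...,2]>0.05)&(P[...,2]<.12)).astype(np.uint8)
w[:, :260]=0
cs=max(cv2.findContours(w,0,2)[0],key=cv2.contourArea); r=cv2.minAreaRect(cs); print(r, cv2.boxPoints(r))
q=[P[int(v),int(u)] for u,v in (cv2.boxPoints(r)+ (np.array(r[0])-cv2.boxPoints(r))*.06)];print(np.round(q,4))
hsv=cv2.cvtColor(p,cv2.COLOR_RGB2HSV)
for nm,lo,hi in (("yel",(18,120,120),(35,255,255)),("red",(170,120,90),(180,255,255)),("red2",(0,120,90),(6,255,255)),("grn",(40,100,60),(90,255,255))):
    m=cv2.inRange(hsv,np.array(lo),np.array(hi)); z=np.zeros_like(m); z[200:285,335:425]=m[200:285,335:425]
    n,l,st,ce=cv2.connectedComponentsWithStats(z)
    print(nm,[(tuple(ce[i].round(1)),st[i][4]) for i in range(1,n)])
c=cv2.resize(p[190:290,325:445],None,fx=6,fy=6,interpolation=cv2.INTER_CUBIC); cv2.imwrite("pics/crop0.png",c[:600,:720,::-1])
E
```

```text
(378, 240) [0.4663 0.132  0.0896] [202 200 200]
(300, 190) [ 0.5627  0.2752 -0.0032] [22 90 63]
(355, 170) [0.591  0.1713 0.075 ] [236 235 227]
(300, 225) [0.4918 0.2689 0.0755] [88 87 94]
(430, 225) [0.4929 0.0426 0.0922] [241 240 233]
(380, 300) [0.3642 0.1293 0.0931] [235 235 227]
(420, 330) [2.983e-01 4.550e-02 2.000e-04] [40 95 67]
(360, 225) [0.4917 0.1639 0.1029] [98 97 98]
(375, 265) [0.4243 0.1392 0.1116] [68 65 67]
(345, 250) [0.4488 0.1895 0.1047] [219 224 227]
(412, 237) [0.4718 0.0768 0.1111] [224 228 233]
((362.20733642578125, 228.36582946777344), (133.21620178222656, 108.07222747802734), 38.65980529785156) [[276.43906 228.9512 ]
 [343.95126 144.56097]
 [447.97562 227.78046]
 [380.4634  312.1707 ]]
[[ 0.4863  0.3031  0.0723]
 [ 0.6439  0.1875 -0.0017]
 [ 0.4896  0.0221  0.0922]
 [ 0.3521  0.1308  0.0908]]
yel [((np.float64(379.9), np.float64(210.1)), np.int32(27)), ((np.float64(395.2), np.float64(221.7)), np.int32(53)), ((np.float64(407.6), np.float64(235.9)), np.int32(29))]
red []
red2 [((np.float64(399.8), np.float64(211.2)), np.int32(6))]
grn [((np.float64(420.7), np.float64(202.3)), np.int32(47)), ((np.float64(417.7), np.float64(275.6)), np.int32(272)), ((np.float64(407.0), np.float64(262.5)), np.int32(2)), ((np.float64(336.9), np.float64(281.4)), np.int32(32))]
```

View pics/crop0.png

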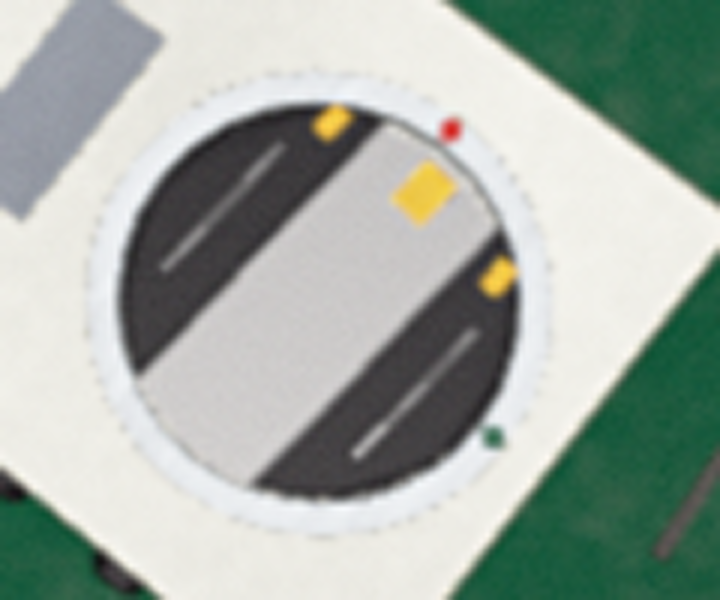

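The crop shows the ring centred at crop (320,301), which is about (378,240) in the picture. The yellow mark is near the red dot, so the cam starts at about 0.1 rad. I plan to put both fingers in the slot, spread along it about the axis, press down, and twist the tool about 100° clockwise.

```bash
cat >> h.py <<'E'
from plant import get_state
from scipy.spatial.transform import Rotation as R
def st():
    s=get_state(); r=R.from_quat(s["eef_rot"]); M=r.as_matrix()
    print("t %.2f pos %s yaw_y %.1f tilt %s F %s M %s open %.2f q %s"%(s["clock"],s["tool_pos"].round(4),np.degrees(np.arctan2(M[1,1],M[0,1])),M[:2,2].round(3),s["contact_force"].round(1),s["moment"].round(2),s["opening"],s["q"].round(2)))
    return s,M
def to(x,y,z,yaw):
    s,M=st(); d=M.T@(np.array([x,y,z])-s["tool_pos"])/.08
    c,n=np.cos(np.radians(yaw)),np.sin(np.radians(yaw))
    G=np.c_[[-n,c,0],[c,n,0],[0,0,-1]]; 
    if np.linalg.det(G)<0: G[:,0]*=-1
    w=R.from_matrix(M.T@G).as_rotvec()/np.pi
    print("d",d.round(3),"w",w.round(3))
E
python3 - <<'E'
from h import *
f=lambda x,y:(324.5+(x+.5)/6,189.5+(y+.5)/6)
for n,uv in (("inner",f(320,301)),("outer",f(318,302))): print(n,ray("top",[uv],.109).round(4))
red,grn=ray("top",[f(451,130),f(493,437)],.109)[:,:2]
e=ray("top",[f(140,375),f(383,122),f(255,487),f(500,235)],.110)[:,:2]
ang=lambda v:np.degrees(np.arctan2(v[1],v[0])).round(1)
print("slot",ang(e[1]-e[0]),ang(e[3]-e[2]),"mid edges",e.mean(0).round(4))
c=ray("top",[f(320,301)],.109)[0,:2]; print("red",ang(red-c),"grn",ang(grn-c),np.linalg.norm(red-c),"yel",ang(ray("top",[f(425,192)],.09)[0,:2]-c))
q=ray("top",[(342,150),(278,228),(380,312),(447,227)],.08); q[2:]=ray("top",[(380,312),(447,227)],.092); print("edges",ang((q[1]-q[0])[:2]),ang((q[2]-q[3])[:2]),ang((q[2]-q[1])[:2]))
# side check
a=np.load("side0.npz"); P=cloud("side",a["d"]); g=P[225:260,290:345].reshape(-1,3); print("side floor z",np.percentile(g[:,2],[10,50,90]).round(3))
t=np.load("top0.npz"); Pt=cloud("top",t["d"]); b=(Pt[...,0]<.65)&(Pt[...,0]>.1)&(Pt[...,1]<.1); print("max z near path",np.percentile(Pt[b][:,2],[50,99,99.9]))
to(c[0],c[1],.2,136)
E
```

```text
inner [[0.4667 0.1339 0.109 ]]
outer [[0.4664 0.1345 0.109 ]]
slot -43.6 -44.1 mid edges [0.4658 0.1341]
red -37.4 grn -127.9 0.06121911797551656 yel -45.4
edges 141.2 141.6 -128.6
side floor z [0.088 0.105 0.114]
max z near path [-0.0020465   0.11066748  0.1144874 ]
t 0.10 pos [ 0.2274 -0.5815  0.2035] yaw_y -68.6 tilt [-0.001  0.001] F [-0.6 -0.4 -0.1] M [ 0.01  0.05 -0.  ] open 1.00 q [ 1.23  0.69 -0.19  1.57  0.16  0.9  -0.22]
d [ 6.044 -7.239  0.055] w [-0.     0.001  0.863]
```

>>> step_arm(motion=[{"dx": 0.605,"dy": -0.723,"wz": -0.1137,"claw": 60},{"dx": 0.605,"dy": -0.723,"wz": -0.1137,"claw": 60},{"dx": 0.605,"dy": -0.723,"wz": -0.1137,"claw": 60},{"dx": 0.605,"dy": -0.723,"wz": -0.1137,"claw": 60}])

```text
$.motion[0]: bad value
```

>>> step_arm(motion=[{"dx": 0.819,"dy": -0.466,"wz": -0.1137,"claw": 60},{"dx": 0.819,"dy": -0.466,"wz": -0.1137,"claw": 60},{"dx": 0.819,"dy": -0.466,"wz": -0.1137,"claw": 60},{"dx": 0.819,"dy": -0.466,"wz": -0.1137,"claw": 60}])

```text
$.motion[0]: bad value
```

```bash
python3 -c "
from h import *
st()"
```

```text
t 0.10 pos [ 0.2274 -0.5815  0.2035] yaw_y -68.6 tilt [-0.001  0.001] F [-0.6 -0.4 -0.1] M [ 0.01  0.05 -0.  ] open 1.00 q [ 1.23  0.69 -0.19  1.57  0.16  0.9  -0.22]
```

>>> step_arm(motion=[{"dx": 0.6,"dy": -0.72,"dz": 0,"wx": 0,"wy": 0,"wz": -0.11,"claw": 60},{"dx": 0.6,"dy": -0.72,"dz": 0,"wx": 0,"wy": 0,"wz": -0.11,"claw": 60},{"dx": 0.6,"dy": -0.72,"dz": 0,"wx": 0,"wy": 0,"wz": -0.11,"claw": 60}])

```text
clock: 0.4
tool_pos: [0.2535, -0.5063, 0.2041]
eef_rot: [0.934, 0.356, 0.001, -0.002]
contact_force: [-0.1, -0.5, -0.1]
opening: 0.752
finger_force: 0.0
```

>>> step_arm(motion=[{"dx": 0.82,"dy": -0.47,"dz": 0,"wx": 0,"wy": 0,"wz": -0.11,"claw": 60},{"dx": 0.82,"dy": -0.47,"dz": 0,"wx": 0,"wy": 0,"wz": -0.11,"claw": 60},{"dx": 0.82,"dy": -0.47,"dz": 0,"wx": 0,"wy": 0,"wz": -0.11,"claw": 60}])

```text
clock: 0.7
tool_pos: [0.2777, -0.435, 0.2042]
eef_rot: [0.859, 0.512, 0.001, -0.001]
contact_force: [-0.2, -0.3, 0.3]
opening: 0.681
finger_force: 0.0
```

>>> step_arm(motion=[{"dx": 0.93,"dy": -0.15,"dz": 0,"wx": 0,"wy": 0,"wz": -0.11,"claw": 60},{"dx": 0.93,"dy": -0.15,"dz": 0,"wx": 0,"wy": 0,"wz": -0.11,"claw": 60},{"dx": 0.93,"dy": -0.15,"dz": 0,"wx": 0,"wy": 0,"wz": -0.11,"claw": 60}])

```text
clock: 1.0
tool_pos: [0.3031, -0.3645, 0.2043]
eef_rot: [0.758, 0.652, 0.001, -0.001]
contact_force: [-0.1, -1.8, 0.5]
opening: 0.681
finger_force: 0.0
```

>>> step_arm(motion=[{"dx": 0.92,"dy": 0.18,"dz": 0,"wx": 0,"wy": 0,"wz": -0.11,"claw": 60},{"dx": 0.92,"dy": 0.18,"dz": 0,"wx": 0,"wy": 0,"wz": -0.11,"claw": 60},{"dx": 0.92,"dy": 0.18,"dz": 0,"wx": 0,"wy": 0,"wz": -0.11,"claw": 60}])

```text
clock: 1.3
tool_pos: [0.3291, -0.2945, 0.2044]
eef_rot: [0.635, 0.773, 0.001, -0.0]
contact_force: [0.3, -0.4, 0.3]
opening: 0.681
finger_force: 0.0
```

```bash
python3 -c "
from h import *
to(.466,.134,.2,136)"
```

```text
t 1.30 pos [ 0.3291 -0.2945  0.2044] yaw_y 11.2 tilt [0.001 0.002] F [ 0.3 -0.4  0.3] M [-0.06 -0.13  0.04] open 0.68 q [ 1.02  0.51 -0.6   2.08  0.44  0.68  0.33]
d [4.922 2.719 0.065] w [ 0.001  0.    -0.693]
```

>>> step_arm(motion=[{"dx": 0.82,"dy": 0.45,"dz": 0,"wx": 0,"wy": 0,"wz": -0.12,"claw": 60},{"dx": 0.82,"dy": 0.45,"dz": 0,"wx": 0,"wy": 0,"wz": -0.12,"claw": 60},{"dx": 0.82,"dy": 0.45,"dz": 0,"wx": 0,"wy": 0,"wz": -0.12,"claw": 60}])

```text
clock: 1.6
tool_pos: [0.3523, -0.2236, 0.2045]
eef_rot: [0.479, 0.878, 0.001, 0.0]
contact_force: [-0.2, -0.3, -0.2]
opening: 0.68
finger_force: 0.0
```

>>> step_arm(motion=[{"dx": 0.6,"dy": 0.72,"dz": 0,"wx": 0,"wy": 0,"wz": -0.12,"claw": 60},{"dx": 0.6,"dy": 0.72,"dz": 0,"wx": 0,"wy": 0,"wz": -0.12,"claw": 60},{"dx": 0.6,"dy": 0.72,"dz": 0,"wx": 0,"wy": 0,"wz": -0.12,"claw": 60}])

```text
clock: 1.9
tool_pos: [0.3757, -0.1524, 0.2046]
eef_rot: [0.306, 0.952, 0.001, 0.001]
contact_force: [-0.2, -1.1, 0.2]
opening: 0.681
finger_force: 0.0
```

>>> step_arm(motion=[{"dx": 0.29,"dy": 0.89,"dz": 0,"wx": 0,"wy": 0,"wz": -0.12,"claw": 60},{"dx": 0.29,"dy": 0.89,"dz": 0,"wx": 0,"wy": 0,"wz": -0.12,"claw": 60},{"dx": 0.29,"dy": 0.89,"dz": 0,"wx": 0,"wy": 0,"wz": -0.12,"claw": 60}])

```text
clock: 2.2
tool_pos: [0.3993, -0.081, 0.2047]
eef_rot: [0.122, 0.993, 0.001, 0.001]
contact_force: [0.6, -0.7, 0.6]
opening: 0.68
finger_force: 0.0
```

```bash
python3 -c "
from h import *
to(.466,.134,.2,136)"
```

```text
t 2.20 pos [ 0.3993 -0.081   0.2047] yaw_y 76.0 tilt [0.003 0.002] F [ 0.6 -0.7  0.6] M [-0.01 -0.16  0.05] open 0.68 q [ 0.69  0.54 -0.91  2.16  0.64  0.73  0.68]
d [-0.158  2.809  0.067] w [ 0.001  0.001 -0.333]
```

>>> step_arm(motion=[{"dx": -0.05,"dy": 0.94,"dz": 0,"wx": 0,"wy": 0,"wz": -0.11,"claw": 60},{"dx": -0.05,"dy": 0.94,"dz": 0,"wx": 0,"wy": 0,"wz": -0.11,"claw": 60},{"dx": -0.05,"dy": 0.94,"dz": 0,"wx": 0,"wy": 0,"wz": -0.11,"claw": 60}])

```text
clock: 2.5
tool_pos: [0.4221, -0.0089, 0.2047]
eef_rot: [-0.05, 0.999, 0.002, 0.001]
contact_force: [0.1, -0.3, 0.1]
opening: 0.682
finger_force: 0.0
```

>>> step_arm(motion=[{"dx": -0.39,"dy": 0.85,"dz": 0,"wx": 0,"wy": 0,"wz": -0.11,"claw": 60},{"dx": -0.39,"dy": 0.85,"dz": 0,"wx": 0,"wy": 0,"wz": -0.11,"claw": 60},{"dx": -0.39,"dy": 0.85,"dz": 0,"wx": 0,"wy": 0,"wz": -0.11,"claw": 60}])

```text
clock: 2.8
tool_pos: [0.4468, 0.0619, 0.2046]
eef_rot: [-0.22, 0.975, 0.002, 0.001]
contact_force: [0.6, 0.0, 0.4]
opening: 0.683
finger_force: 0.0
```

>>> step_arm(motion=[{"dx": -0.68,"dy": 0.65,"dz": 0,"wx": 0,"wy": 0,"wz": -0.11,"claw": 60},{"dx": -0.68,"dy": 0.65,"dz": 0,"wx": 0,"wy": 0,"wz": -0.11,"claw": 60},{"dx": -0.68,"dy": 0.65,"dz": 0,"wx": 0,"wy": 0,"wz": -0.11,"claw": 60},{"dx": -0.68,"dy": 0.65,"dz": 0,"wx": 0,"wy": 0,"wz": -0.11,"claw": 60}])

```text
clock: 3.2
tool_pos: [0.4726, 0.1282, 0.2037]
eef_rot: [-0.381, 0.924, 0.0, -0.0]
contact_force: [0.1, -1.1, -0.3]
opening: 0.677
finger_force: 0.0
```

```bash
python3 -c "
from h import *
to(.466,.134,.13,136)
p,d=viewer.snapshot('side'); cv2.imwrite('pics/side1.png',cv2.resize(p[120:320,200:440],None,fx=3,fy=3)[:,:,::-1])"
```

```text
t 3.20 pos [0.4726 0.1282 0.2037] yaw_y 134.8 tilt [-0.001  0.   ] F [ 0.1 -1.1 -0.3] M [ 0.06 -0.1   0.  ] open 0.68 q [ 0.29  0.73 -1.12  1.94  0.79  1.    1.15]
d [0.007 0.109 0.922] w [ 0.    -0.    -0.007]
```

View pics/side1.png

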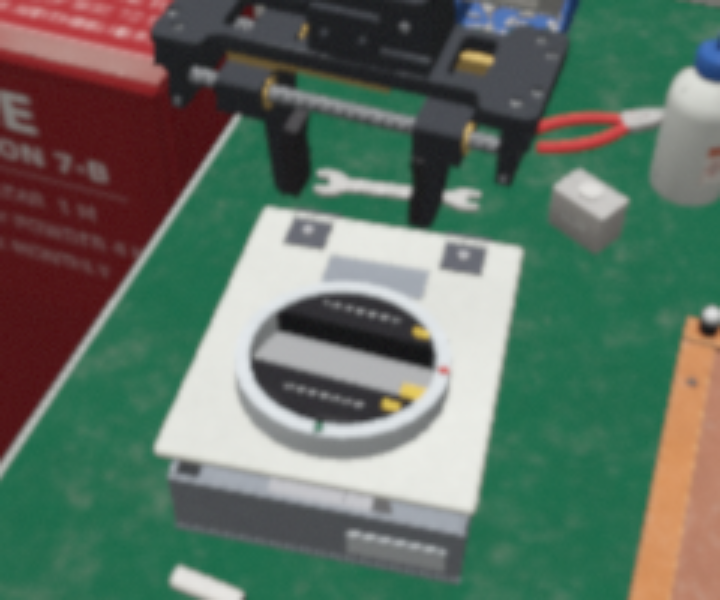

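The fingers hang above the dial, spread along the slot. I'm aligning and descending to just above the rim.

>>> step_arm(motion=[{"dx": 0.01,"dy": 0.11,"dz": 0.5,"wx": 0,"wy": 0,"wz": -0.01,"claw": 60},{"dx": 0.01,"dy": 0.11,"dz": 0.95,"wx": 0,"wy": 0,"wz": -0.01,"claw": 60},{"dx": 0.01,"dy": 0.11,"dz": 0.95,"wx": 0,"wy": 0,"wz": -0.01,"claw": 60},{"dx": 0.01,"dy": 0.11,"dz": 0.95,"wx": 0,"wy": 0,"wz": -0.01,"claw": 60}])

```text
clock: 3.65
tool_pos: [0.4659, 0.1328, 0.1286]
eef_rot: [-0.395, 0.919, -0.0, -0.001]
contact_force: [0.6, 0.2, 0.4]
opening: 0.681
finger_force: 0.0
```

```bash
python3 -c "
from h import *
to(.466,.134,.09,136)
p,d=viewer.snapshot('side'); cv2.imwrite('pics/side2.png',cv2.resize(p[170:290,230:380],None,fx=5,fy=5)[:,:,::-1])"
```

```text
t 3.65 pos [0.4659 0.1328 0.1286] yaw_y 136.5 tilt [-0.001 -0.001] F [0.6 0.2 0.4] M [ 0.12 -0.11  0.04] open 0.68 q [ 0.22  0.83 -1.02  2.03  0.96  0.87  1.02]
d [-0.012  0.01   0.482] w [ 0.    -0.     0.003]
```

View pics/side2.png

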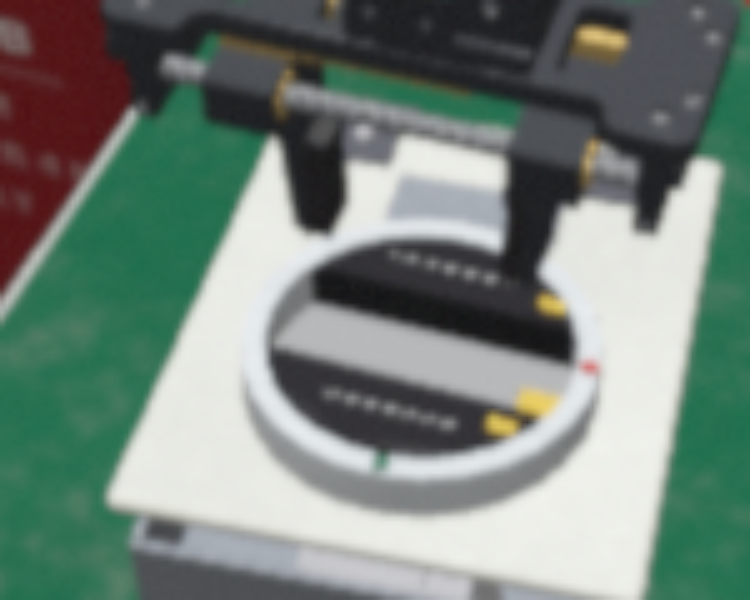

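```bash
python3 -c "
from h import *
print(ray('side',[(229.5+(422.5+.5)/5,169.5+(349.5+.5)/5)],.109))
s,M=st(); K,D,E=cam('side')
for o in [(0,.030),(0,.0475),(9e-3,.039),(-9e-3,.039),(0,-.030),(0,-.0475),(9e-3,-.039),(-9e-3,-.039)]:
    w=s['tool_pos']+M@np.r_[o,0]; c=E[:3,:3].T@(w-E[:3,3]); uv=cv2.projectPoints(c.reshape(1,3),np.zeros(3),np.zeros(3),K,D)[0].ravel()
    print(o,((uv-[229.5,169.5])*5).round())
"
```

```text
[[0.46312395 0.12874368 0.109     ]]
t 3.70 pos [0.4667 0.1334 0.1294] yaw_y 136.5 tilt [0.001 0.   ] F [ 0.   0.2 -0.1] M [ 0.1  -0.16 -0.03] open 0.68 q [ 0.22  0.82 -1.02  2.03  0.96  0.87  1.02]
(0, 0.03) [347. 281.]
(0, 0.0475) [301. 269.]
(0.009, 0.039) [314. 293.]
(-0.009, 0.039) [332. 257.]
(0, -0.03) [507. 321.]
(0, -0.0475) [555. 333.]
(0.009, -0.039) [524. 346.]
(-0.009, -0.039) [539. 309.]
```

```bash
python3 -c "
from h import *
p,d=viewer.snapshot('side'); P=cloud('side',d)
for (x,cols) in ((320,'L'),(528,'R')):
    u=round(229.5+x/5)
    for v in range(204,236,2): print(cols,u,v,P[v,u].round(3),p[v,u])
"
```

```text
L 294 204 [0.436 0.15  0.193] [29 29 29]
L 294 206 [0.436 0.15  0.188] [29 27 29]
L 294 208 [0.436 0.15  0.183] [30 29 29]
L 294 210 [0.435 0.149 0.179] [29 28 31]
L 294 212 [0.435 0.148 0.175] [29 29 29]
L 294 214 [0.435 0.149 0.17 ] [34 33 35]
L 294 216 [0.435 0.15  0.164] [164 165 163]
L 294 218 [0.452 0.195 0.106] [225 229 230]
L 294 220 [0.45  0.191 0.105] [222 227 230]
L 294 222 [0.448 0.186 0.105] [149 152 156]
L 294 224 [0.446 0.182 0.104] [36 35 35]
L 294 226 [0.446 0.182 0.099] [22 23 22]
L 294 228 [0.446 0.182 0.093] [24 25 26]
L 294 230 [0.446 0.182 0.088] [91 93 94]
L 294 232 [0.443 0.177 0.089] [178 179 180]
L 294 234 [0.442 0.173 0.088] [183 184 185]
R 335 204 [0.475 0.078 0.242] [29 30 33]
R 335 206 [0.475 0.078 0.238] [33 34 37]
R 335 208 [0.475 0.077 0.234] [30 32 34]
R 335 210 [0.486 0.098 0.205] [33 33 35]
R 335 212 [0.488 0.1   0.198] [32 32 34]
R 335 214 [0.487 0.098 0.195] [32 29 33]
R 335 216 [0.487 0.099 0.19 ] [30 31 34]
R 335 218 [0.487 0.098 0.186] [31 32 33]
R 335 220 [0.487 0.098 0.181] [32 33 36]
R 335 222 [0.487 0.098 0.175] [34 36 37]
R 335 224 [0.488 0.1   0.169] [32 32 36]
R 335 226 [0.513 0.143 0.106] [45 43 47]
R 335 228 [0.511 0.139 0.106] [52 51 54]
R 335 230 [0.509 0.135 0.106] [54 52 55]
R 335 232 [0.505 0.129 0.108] [50 48 53]
R 335 234 [0.505 0.128 0.104] [31 31 31]
```

```bash
python3 -c "
from h import *
s,M=st()
p,d=viewer.snapshot('side'); P=cloud('side',d)
Q=(P-s['tool_pos'])@M   # tool coords
m=(np.abs(Q[...,0])<.06)&(np.abs(Q[...,1])<.12)&(P[...,2]>.12)
q=Q[m]
for lo in np.arange(-.12,.12,.01):
    k=q[(q[:,1]>=lo)&(q[:,1]<lo+.01)]
    if len(k): print('y %.3f  lowest tool z %.4f  x there %.3f n %d'%(lo,np.percentile(k[:,2],98),np.median(k[k[:,2]>np.percentile(k[:,2],90),0]),len(k)))
t,dt=viewer.snapshot('top'); cv2.imwrite('pics/top2.png',cv2.resize(t[150:310,270:470],None,fx=3.7,fy=3.7)[:,:,::-1])
"
```

```text
t 3.75 pos [0.467  0.1337 0.1298] yaw_y 136.5 tilt [0.002 0.001] F [ 1.3 -0.4 -0.3] M [ 0.05 -0.16  0.01] open 0.68 q [ 0.22  0.82 -1.02  2.03  0.96  0.87  1.02]
y -0.100  lowest tool z -0.1257  x there 0.032 n 98
y -0.090  lowest tool z -0.1022  x there 0.034 n 319
y -0.080  lowest tool z -0.1090  x there 0.028 n 315
y -0.070  lowest tool z -0.1116  x there 0.026 n 477
y -0.060  lowest tool z -0.1069  x there 0.035 n 502
y -0.050  lowest tool z -0.0482  x there 0.011 n 646
y -0.040  lowest tool z -0.0495  x there 0.011 n 1596
y -0.030  lowest tool z -0.1153  x there 0.023 n 1314
y -0.020  lowest tool z -0.1161  x there 0.024 n 1192
y -0.010  lowest tool z -0.1155  x there 0.024 n 1073
y -0.000  lowest tool z -0.1153  x there 0.024 n 959
y 0.010  lowest tool z -0.1153  x there 0.024 n 907
y 0.020  lowest tool z -0.1141  x there 0.024 n 674
y 0.030  lowest tool z -0.0382  x there 0.009 n 719
y 0.040  lowest tool z -0.0482  x there 0.011 n 452
y 0.050  lowest tool z -0.1062  x there 0.035 n 281
y 0.060  lowest tool z -0.1120  x there 0.024 n 255
y 0.070  lowest tool z -0.1007  x there 0.022 n 316
y 0.080  lowest tool z -0.1043  x there 0.035 n 264
y 0.090  lowest tool z -0.1257  x there 0.035 n 70
```

View pics/top2.png

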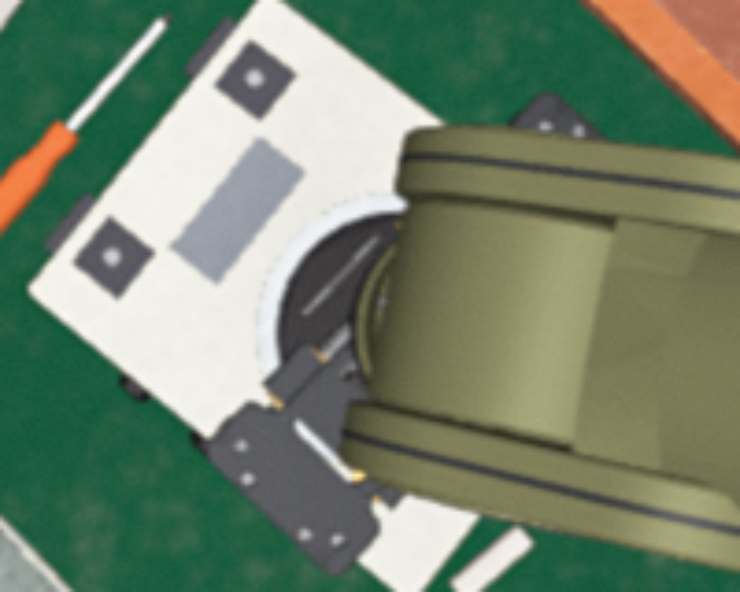

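The depth image puts the real fingertips 38 mm above the reported TCP along the tool axis, with the body 64 mm behind the tips, so the gripper sits higher than the state says. Positions in xy agree to about 4 mm. I'll trust the cameras and contact force for height and come down to about 8 mm above the rim.

>>> step_arm(motion=[{"dx": 0.05,"dy": 0,"dz": 0.3,"wx": 0,"wy": 0,"wz": 0,"claw": 60},{"dx": 0.05,"dy": 0,"dz": 0.62,"wx": 0,"wy": 0,"wz": 0,"claw": 60},{"dx": 0.05,"dy": 0,"dz": 0.62,"wx": 0,"wy": 0,"wz": 0,"claw": 60},{"dx": 0.05,"dy": 0,"dz": 0.62,"wx": 0,"wy": 0,"wz": 0,"claw": 60}])

```text
clock: 4.25
tool_pos: [0.4637, 0.1308, 0.0795]
eef_rot: [-0.395, 0.919, 0.0, 0.0]
contact_force: [0.1, 0.8, -0.3]
opening: 0.684
finger_force: 0.0
```

```bash
python3 -c "
from h import *
s,M=st()
p,d=viewer.snapshot('side'); P=cloud('side',d)
Q=(P-s['tool_pos'])@M
for sg in (1,-1):
    k=Q[(np.abs(Q[...,0])<.02)&(sg*Q[...,1]>.028)&(sg*Q[...,1]<.052)&(P[...,2]>.112)]; print('tip z',s['tool_pos'][2]-np.percentile(k[:,2],99))
cv2.imwrite('pics/side3.png',cv2.resize(p[170:290,230:380],None,fx=5,fy=5)[:,:,::-1])"
```

```text
t 4.25 pos [0.4637 0.1308 0.0795] yaw_y 136.6 tilt [0.001 0.   ] F [ 0.1  0.8 -0.3] M [ 0.12 -0.14  0.06] open 0.68 q [ 0.17  0.89 -0.94  2.08  1.09  0.79  0.91]
tip z 0.1153500629691424
tip z 0.11927557660544166
```

View pics/side3.png

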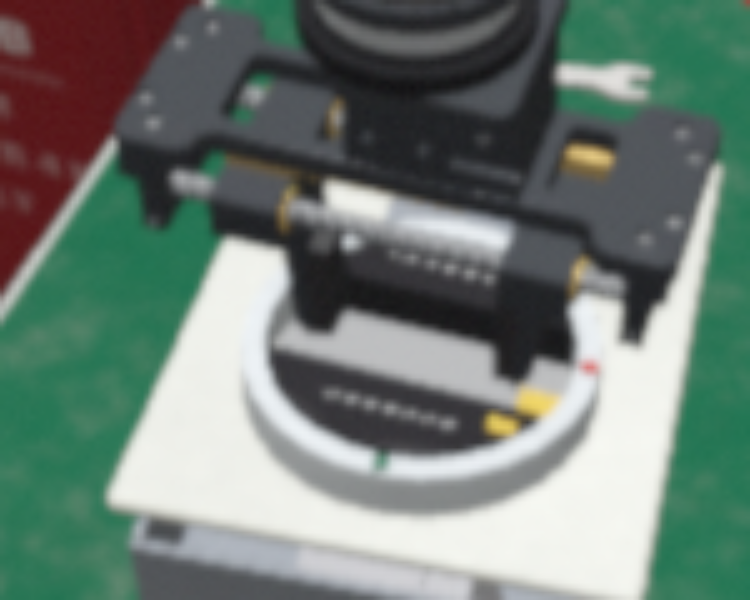

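The tips are over the slot and centred, at about (320,320) and (515,365) in the crop. I'm going in slowly.

>>> step_arm(motion=[{"dx": 0,"dy": 0,"dz": 0.1,"wx": 0,"wy": 0,"wz": 0,"claw": 60},{"dx": 0,"dy": 0,"dz": 0.2,"wx": 0,"wy": 0,"wz": 0,"claw": 60},{"dx": 0,"dy": 0,"dz": 0.25,"wx": 0,"wy": 0,"wz": 0,"claw": 60},{"dx": 0,"dy": 0,"dz": 0.25,"wx": 0,"wy": 0,"wz": 0,"claw": 60}])

```text
clock: 4.7
tool_pos: [0.463, 0.1302, 0.058]
eef_rot: [-0.395, 0.919, -0.0, -0.001]
contact_force: [0.0, -0.3, 0.1]
opening: 0.683
finger_force: 0.0
```

>>> step_arm(motion=[{"dx": 0,"dy": 0,"dz": 0.05,"wx": 0,"wy": 0,"wz": 0,"claw": 60},{"dx": 0,"dy": 0,"dz": 0.1,"wx": 0,"wy": 0,"wz": 0,"claw": 60},{"dx": 0,"dy": 0,"dz": 0.13,"wx": 0,"wy": 0,"wz": 0,"claw": 60},{"dx": 0,"dy": 0,"dz": 0.13,"wx": 0,"wy": 0,"wz": 0,"claw": 60}])

```text
clock: 5.1
tool_pos: [0.4629, 0.1299, 0.0479]
eef_rot: [-0.395, 0.919, -0.0, -0.001]
contact_force: [-2.1, -1.7, 3.3]
opening: 0.682
finger_force: 1.6
```

>>> step_arm(motion=[{"dx": 0,"dy": 0,"dz": 0.03,"wx": 0,"wy": 0,"wz": 0,"claw": 60},{"dx": 0,"dy": 0,"dz": 0.06,"wx": 0,"wy": 0,"wz": 0,"claw": 60},{"dx": 0,"dy": 0,"dz": 0.1,"wx": 0,"wy": 0,"wz": 0,"claw": 60},{"dx": 0,"dy": 0,"dz": 0.1,"wx": 0,"wy": 0,"wz": 0,"claw": 60}])

```text
clock: 5.5
tool_pos: [0.4629, 0.1297, 0.0408]
eef_rot: [-0.395, 0.918, -0.001, -0.0]
contact_force: [-3.0, -4.6, 12.9]
opening: 0.683
finger_force: 6.8
```

>>> step_arm(motion=[{"dx": 0,"dy": 0,"dz": 0.03,"wx": 0,"wy": 0,"wz": 0,"claw": 60},{"dx": 0,"dy": 0,"dz": 0.05,"wx": 0,"wy": 0,"wz": 0,"claw": 60},{"dx": 0,"dy": 0,"dz": 0.05,"wx": 0,"wy": 0,"wz": 0,"claw": 60}])

```text
clock: 5.8
tool_pos: [0.463, 0.1297, 0.0403]
eef_rot: [-0.396, 0.918, -0.002, 0.001]
contact_force: [-8.9, -12.1, 52.9]
opening: 0.682
finger_force: 26.3
```

The panel is down on its stop at 53 N, with the height no longer changing. I'll back off to about 25 N and start the clockwise turn.

>>> step_arm(motion=[{"dx": 0,"dy": 0,"dz": -0.03,"wx": 0,"wy": 0,"wz": 0,"claw": 60},{"dx": 0,"dy": 0,"dz": -0.03,"wx": 0,"wy": 0,"wz": 0.03,"claw": 60},{"dx": 0,"dy": 0,"dz": -0.03,"wx": 0,"wy": 0,"wz": 0.06,"claw": 60},{"dx": 0,"dy": 0,"dz": -0.03,"wx": 0,"wy": 0,"wz": 0.09,"claw": 60},{"dx": 0,"dy": 0,"dz": -0.03,"wx": 0,"wy": 0,"wz": 0.09,"claw": 60}])

```text
clock: 6.3
tool_pos: [0.4627, 0.1304, 0.0407]
eef_rot: [-0.261, 0.965, -0.001, 0.001]
contact_force: [-5.7, -5.6, 27.4]
opening: 0.679
finger_force: 13.7
```

```bash
python3 -c "
from h import *
st()"
```

```text
t 6.30 pos [0.4627 0.1304 0.0407] yaw_y 120.3 tilt [ 0.001 -0.001] F [-5.7 -5.6 27.4] M [-0.85  1.38 -0.21] open 0.68 q [ 0.12  0.94 -0.84  2.1   1.19  0.7   0.54]
```

>>> step_arm(motion=[{"dx": 0,"dy": 0,"dz": 0,"wx": 0,"wy": 0,"wz": 0.03,"claw": 60},{"dx": 0,"dy": 0,"dz": 0,"wx": 0,"wy": 0,"wz": 0.06,"claw": 60},{"dx": 0,"dy": 0,"dz": 0,"wx": 0,"wy": 0,"wz": 0.09,"claw": 60},{"dx": 0,"dy": 0,"dz": 0,"wx": 0,"wy": 0,"wz": 0.12,"claw": 60},{"dx": 0,"dy": 0,"dz": 0,"wx": 0,"wy": 0,"wz": 0.15,"claw": 60},{"dx": 0,"dy": 0,"dz": 0,"wx": 0,"wy": 0,"wz": 0.15,"claw": 60}])

```text
clock: 6.9
tool_pos: [0.4622, 0.1315, 0.0407]
eef_rot: [-0.029, 1.0, 0.0, 0.0]
contact_force: [-8.6, -3.4, 26.7]
opening: 0.68
finger_force: 13.6
```

```bash
python3 -c "
from h import *
st()"
```

```text
t 6.90 pos [0.4622 0.1315 0.0407] yaw_y 93.4 tilt [0.001 0.001] F [-8.6 -3.4 26.7] M [-0.62  1.57 -0.21] open 0.68 q [ 0.08  0.91 -0.76  2.1   1.16  0.63  0.11]
```

>>> step_arm(motion=[{"dx": 0,"dy": 0,"dz": 0,"wx": 0,"wy": 0,"wz": 0.03,"claw": 60},{"dx": 0,"dy": 0,"dz": 0,"wx": 0,"wy": 0,"wz": 0.06,"claw": 60},{"dx": 0,"dy": 0,"dz": 0,"wx": 0,"wy": 0,"wz": 0.09,"claw": 60},{"dx": 0,"dy": 0,"dz": 0,"wx": 0,"wy": 0,"wz": 0.12,"claw": 60},{"dx": 0,"dy": 0,"dz": 0,"wx": 0,"wy": 0,"wz": 0.15,"claw": 60},{"dx": 0,"dy": 0,"dz": 0,"wx": 0,"wy": 0,"wz": 0.15,"claw": 60}])

```text
clock: 7.5
tool_pos: [0.4626, 0.1324, 0.0407]
eef_rot: [0.205, 0.979, 0.001, 0.001]
contact_force: [-6.9, -0.4, 26.7]
opening: 0.684
finger_force: 13.0
```

```bash
python3 -c "
from h import *
st()"
```

```text
t 7.50 pos [0.4626 0.1324 0.0407] yaw_y 66.4 tilt [0.002 0.002] F [-6.9 -0.4 26.7] M [-0.43  1.44 -0.18] open 0.68 q [ 0.03  0.88 -0.67  2.1   1.11  0.56 -0.32]
```

>>> step_arm(motion=[{"dx": 0,"dy": 0,"dz": 0,"wx": 0,"wy": 0,"wz": 0.03,"claw": 60},{"dx": 0,"dy": 0,"dz": 0,"wx": 0,"wy": 0,"wz": 0.06,"claw": 60},{"dx": 0,"dy": 0,"dz": 0,"wx": 0,"wy": 0,"wz": 0.09,"claw": 60},{"dx": 0,"dy": 0,"dz": 0,"wx": 0,"wy": 0,"wz": 0.12,"claw": 60},{"dx": 0,"dy": 0,"dz": 0,"wx": 0,"wy": 0,"wz": 0.14,"claw": 60},{"dx": 0,"dy": 0,"dz": 0,"wx": 0,"wy": 0,"wz": 0.14,"claw": 60}])

```text
clock: 8.1
tool_pos: [0.4665, 0.1304, 0.0407]
eef_rot: [0.414, 0.91, 0.001, 0.003]
contact_force: [1.2, -3.5, 23.5]
opening: 0.681
finger_force: 11.6
```

```bash
python3 -c "
from h import *
st()"
```

```text
t 8.10 pos [0.4665 0.1304 0.0407] yaw_y 41.1 tilt [ 0.007 -0.001] F [ 1.2 -3.5 23.5] M [-1.19  0.09  0.12] open 0.68 q [-0.03  0.86 -0.57  2.1   1.05  0.49 -0.69]
```

>>> step_arm(motion=[{"dx": 0,"dy": 0,"dz": 0,"wx": 0,"wy": 0,"wz": 0.03,"claw": 60},{"dx": 0,"dy": 0,"dz": 0,"wx": 0,"wy": 0,"wz": 0.05,"claw": 60},{"dx": 0,"dy": 0,"dz": 0,"wx": 0,"wy": 0,"wz": 0.05,"claw": 60}])

```text
clock: 8.4
tool_pos: [0.4656, 0.1332, 0.0408]
eef_rot: [0.474, 0.881, 0.003, 0.003]
contact_force: [3.0, -2.1, 22.2]
opening: 0.683
finger_force: 54.6
```

```bash
python3 -c "
from h import *
st()
p,d=viewer.snapshot('side'); cv2.imwrite('pics/side4.png',cv2.resize(p[170:290,230:380],None,fx=5,fy=5)[:,:,::-1])"
```

```text
t 8.40 pos [0.4656 0.1332 0.0408] yaw_y 33.5 tilt [0.008 0.002] F [ 3.  -2.1 22.2] M [-1.05  0.32  4.62] open 0.68 q [-0.05  0.85 -0.53  2.11  1.03  0.46 -0.81]
```

View pics/side4.png

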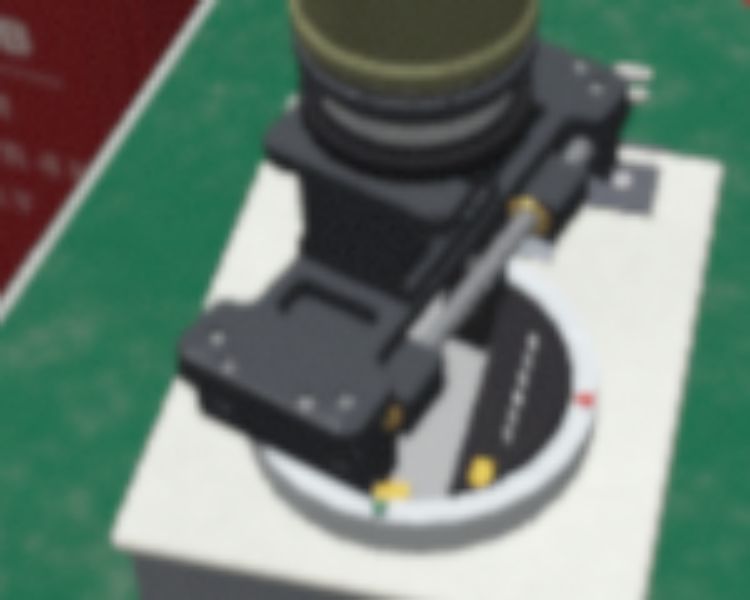

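The moment rose to 4.6 N m with the slot's marked end at the green dot, so the dial is on its stop. I'll relax the twist and pressure, lift clear of the floor, centre in the slot and withdraw.

>>> step_arm(motion=[{"dx": 0,"dy": 0,"dz": -0.02,"wx": 0,"wy": 0,"wz": -0.01,"claw": 60},{"dx": 0,"dy": 0,"dz": -0.04,"wx": 0,"wy": 0,"wz": -0.02,"claw": 60},{"dx": 0,"dy": 0,"dz": -0.08,"wx": 0,"wy": 0,"wz": -0.02,"claw": 60},{"dx": 0,"dy": 0,"dz": -0.1,"wx": 0,"wy": 0,"wz": -0.03,"claw": 60},{"dx": 0,"dy": 0,"dz": -0.1,"wx": 0,"wy": 0,"wz": -0.06,"claw": 60},{"dx": 0,"dy": 0,"dz": -0.1,"wx": 0,"wy": 0,"wz": -0.08,"claw": 60}])

```text
clock: 9.05
tool_pos: [0.4624, 0.129, 0.0462]
eef_rot: [0.369, 0.929, -0.001, -0.001]
contact_force: [-0.8, -0.9, 0.1]
opening: 0.68
finger_force: 0.0
```

```bash
python3 -c "
from h import *
st()"
```

```text
t 9.05 pos [0.4624 0.129  0.0462] yaw_y 46.7 tilt [-0.002 -0.002] F [-0.8 -0.9  0.1] M [ 0.03 -0.09  0.01] open 0.68 q [-0.    0.85 -0.61  2.1   1.04  0.53 -0.59]
```

>>> step_arm(motion=[{"dx": 0,"dy": 0,"dz": -0.3,"wx": 0,"wy": 0,"wz": 0,"claw": 60},{"dx": 0,"dy": 0,"dz": -0.7,"wx": 0,"wy": 0,"wz": 0,"claw": 60},{"dx": 0,"dy": 0,"dz": -1,"wx": 0,"wy": 0,"wz": 0,"claw": 60},{"dx": 0,"dy": 0,"dz": -1,"wx": 0,"wy": 0,"wz": 0,"claw": 60}])

```text
clock: 9.45
tool_pos: [0.464, 0.1302, 0.1285]
eef_rot: [0.371, 0.929, 0.001, 0.001]
contact_force: [-0.3, 0.2, -0.2]
opening: 0.682
finger_force: 0.0
```

>>> step_arm(motion=[{"dx": 0,"dy": 0,"dz": -0.5,"wx": 0,"wy": 0,"wz": 0,"claw": 60},{"dx": 0,"dy": 0,"dz": -1,"wx": 0,"wy": 0,"wz": 0,"claw": 60},{"dx": 0,"dy": 0,"dz": -1,"wx": 0,"wy": 0,"wz": 0,"claw": 60}])

```text
clock: 9.75
tool_pos: [0.4649, 0.1313, 0.2093]
eef_rot: [0.371, 0.929, 0.002, 0.002]
contact_force: [-0.6, -0.1, -0.3]
opening: 0.681
finger_force: 0.0
```

```bash
python3 -c "
from h import *
st()
p,d=viewer.snapshot('side'); P=cloud('side',d); cv2.imwrite('pics/side5.png',cv2.resize(p[130:350,210:400],None,fx=2.7,fy=2.7)[:,:,::-1])
for v in (264,268): print([P[v,u].round(3)[2] for u in range(262,350,8)])
a=np.load('side0.npz')['d']; P0=cloud('side',a); print([P0[264,u].round(3)[2] for u in range(262,350,8)])"
```

```text
t 9.75 pos [0.4649 0.1313 0.2093] yaw_y 46.5 tilt [0.005 0.002] F [-0.6 -0.1 -0.3] M [ 0.05 -0.14 -0.02] open 0.68 q [ 0.18  0.62 -0.89  1.96  0.64  0.86 -0.24]
[np.float64(0.075), np.float64(0.073), np.float64(0.073), np.float64(0.091), np.float64(0.096), np.float64(0.077), np.float64(0.077), np.float64(0.078), np.float64(0.097), np.float64(0.096), np.float64(0.088)]
[np.float64(0.075), np.float64(0.074), np.float64(0.074), np.float64(0.08), np.float64(0.095), np.float64(0.096), np.float64(0.076), np.float64(0.077), np.float64(0.095), np.float64(0.093), np.float64(0.077)]
[np.float64(0.093), np.float64(0.093), np.float64(0.093), np.float64(0.092), np.float64(0.104), np.float64(0.112), np.float64(0.114), np.float64(0.115), np.float64(0.112), np.float64(0.104), np.float64(0.089)]
```

View pics/side5.png

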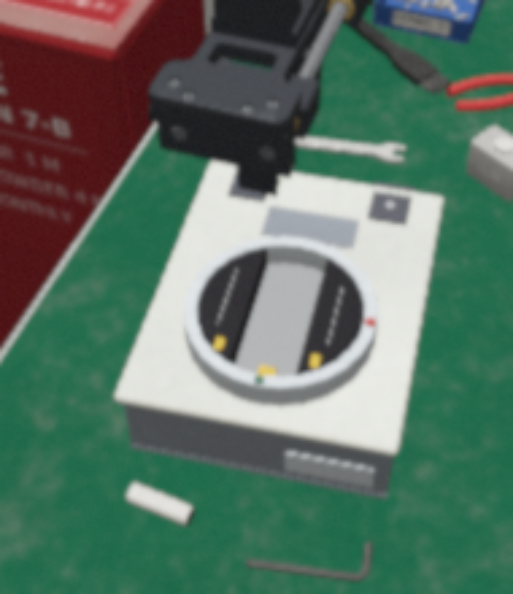

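The panel stays shut, with its front at z = 0.073, and the yellow mark is at the green dot: (267,370) against (259,380) in the crop. I'll check the dial's angle numerically before handing in.

```bash
python3 -c "
from h import *
p,d=viewer.snapshot('side'); hsv=cv2.cvtColor(p,cv2.COLOR_RGB2HSV); m=cv2.inRange(hsv,np.array((18,120,120)),np.array((35,255,255)))
z=np.zeros_like(m); z[230:280,270:350]=m[230:280,270:350]
n,l,s,c=cv2.connectedComponentsWithStats(z); k=[(c[i],s[i][4]) for i in range(1,n) if s[i][4]>3]; k.sort(key=lambda t:t[0][0]); print(k)
a,b=ray('side',[k[0][0],k[-1][0]],.095)[:,:2]; v=b-a
print('slot dir',np.degrees(np.arctan2(v[1],v[0]))-90, 'want about -128; dist',np.linalg.norm(v))
f=lambda x,y:(209.5+(x+.5)/2.7,129.5+(y+.5)/2.7)
g,r=ray('side',[f(259,380),f(370,322)],.094)[:,:2]; cen=np.array([.4635,.131]); mid=(a+b)/2
o=ray('side',[f(281,312)],.094)[0,:2]; print('centre',o); A=lambda v:np.degrees(np.arctan2(v[1],v[0]))
print('green',A(g-o),'red',A(r-o),'marks mid',A(mid-o))
"
```

```text
[(array([290.92, 256.44]), np.int32(25)), (array([307.85714286, 266.71428571]), np.int32(7)), (array([326.   , 262.875]), np.int32(24))]
slot dir -127.99925403578149 want about -128; dist 0.06363109711079273
centre [0.46203893 0.12799436]
green -129.17044704350388 red -33.35793660096824 marks mid -130.9762887966129
```

The slot points at -128.0°, which is the locked direction, and the panel is shut with the robot clear. I'm handing in.

```bash
python3 -c "
from plant import workorder
print(workorder.finish_job())"
```

```text
the job is handed in; nothing more can be done
None
```

I pressed the panel shut and turned the fastener clockwise to its stop; after I withdrew, the panel stayed down and the slot pointed at the green (locked) dot, and I handed the job in at about 10 s.

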